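Close the loaded test cell

ROBOT

A 7-joint arm with a two-finger parallel gripper is mounted at the origin on the work surface. World frame = base frame: x ahead of the robot, y to its left, z up, the work surface at z = 0. Lengths are in m, angles in rad, forces in N, time in s.
With the tool pointing down it reaches from about 0.4 to 0.85 m from the base axis. Payload 4.5 kg.
Tool frame: the origin (TCP) lies midway between the tips of the shut fingers; the grasp point (between the pads) lies 19 mm behind it; z points along the fingers, y is the direction in which the jaws open and shut (so a half turn about z gives the same grasp; the last joint's range is limited). The gripper opens to 88 mm and grips with 3 to 60 N. Pads are 18 mm wide; open, the fingers measure 123 mm over their backs; the gripper's body (75 mm by 187 mm) begins 45 mm behind the grasp point.
Start: joints at [-1.303, 0.689, -0.195, 1.565, 0.157, 0.902, -0.215], TCP at [0.145, 0.608, 0.239] pointing down, gripper open.
Joint ranges: [-3.01, 3.01], [-0.46, 2.08], [-1.47, 1.51], [0.13, 2.56], [-1, 4.14], [0.04, 2.09], [-2.66, 2.66]. Speed limits (rad/s): [2.57, 2.57, 3.14, 3.14, 3.14, 3.14, 3.14].

INTERFACE

Orientations are given as a unit quaternion [x, y, z, w].
In Python, from plant import r gives the robot as it stands.
- The arm moves only by the tool play_rows, never from a script. Its argument "targets" is a list of rows, each an object of numbers: "jaw": the closure, from 0 (fully open) to 1 (shut); "dx", "dy", "dz": the shift along the tool's x, y, z in m; "yaw": the turn about the tool's z in rad. A call has exactly 5 rows; each row shifts and turns the pose as measured when the row begins, along the tool's axes as they then stand; what a row does not reach is not made up. A row lasts 1/10 s, in which the tool goes at most 50 mm and 8.59 degrees, less where a joint would pass 70% of its speed; a pose out of reach is approached as far as the arm can. A call with a gripper value outside its range is refused whole. The fingers move at their own pace and stop on an object; "squeeze" is the grip in N (left out, the last holds). Time passes only in rows, so rows that do not move let the fingers close, or fill a call up. It gives the time, the measured TCP pose, the force and the opening at its end, in the units of the state.
- r.get_state(): the state, without advancing time (a new reading comes with each control period).
- r.snapshot(name): name is "scene" or "side" or "wrist"; returns a dict with "frame" (420x560x3 uint8, red, green, blue), "z_map" (420x560 float32, m along the optical axis (not along the pixel's ray), 0 where there is no reading), "mtx" (3x3 intrinsics, pixels), "position" and "orientation" of the camera in the world; the wrist camera has in their place "T_tool_cam" (4x4, takes a point from camera to tool coordinates, whose origin is the TCP and whose axes are the flange's). Camera axes: x right, y up, looking along -z (the intrinsics and any distortion apply to the point x, -y, -z); pixel columns grow to the right and rows downward; lengths in m; the calibration is good to about 2 mm. A picture is of the moment at which its call begins: read the wrist's pose just before it.
- r.finish_job(): hands the job in, once; it reports no verdict.
The state is a dict: "clock": time; "q": joint angles; "qd": joint speeds; "joint_torque": joint torques, N m; "tool_pos": TCP position; "eef_rot": TCP orientation; "contact_force": force on the tool from outside, world axes, zero at the start; "moment": the same for the moment, N m; "opening": opening from 0.0 (shut) to 1.0 (fully open).
Only numpy, scipy, OpenCV 4.12 (cv2) and the standard library are available. Lean on these libraries where they do the work, as an engineer would, in place of code of your own. Each camera call takes 0.05 s, during which the arm holds its last target.

TASK

The sample is already in the steel test cell. Set the large stemmed cover gently on the cell's open mouth (do not drop it) so that it sits flat with its boss inside the bore, then slide the clamp fork fully home over the cover, and let go.

Things in the scene. Friction and masses are not known exactly. Their poses are not given: they have to be found in the camera images.
- cover_grip (a point): Large aluminium cover, the one to use: disc 100 mm across, 10 thick; round boss under it 56 across, 10 deep; upright round stem on top 24 across, 55 tall. About 0.4 kg, stands on its boss on the table. This point: on the stem's axis, 50 mm above the boss's underside, 30 above the disc, 25 below the stem's top; z up. The similar cover 68 mm across with a 16 mm stem is for another cell.
- cell_mouth (a point): Test cell: fixed steel block 130 x 120 mm, top 60 mm above the table, with a round bore 77 mm across (27 mm free depth over the sample). This point: centre of the bore's mouth, level with the block's top. z up, x from the bore towards the clamp fork, along its track. Cover seated: disc on the block's top, boss in the bore with 10 mm play, its stem point 40 mm above this point.
- clamp (a joint): Slide of the clamp fork, m: 0 fully home, its tines over the cover either side of the stem; it starts drawn back along the cell's +x at 0.10 to 0.12 (the stop). Slides level with 3 to 5 N and stays where left. The fork is a dark steel plate 10 mm thick, its underside 14 mm above the block's top (4 mm above a seated disc); slot between the tines 60 mm wide.
- clamp_handle (a point): The fork's handle: upright bright aluminium round post 20 mm across, 56 mm tall, on the fork plate. This point: on its axis, 30 mm above the plate, 26 below the post's top; 54 mm above the cell's mouth and 65 mm + the clamp's value from the bore's axis along the cell's x. It moves with the fork.
Not all that is in view belongs to the job. Leave any pink or purple look-alike of the part that bears cover_grip alone.

How it is judged:
By the outcome, as a careful person would: the job done as asked, in the order asked, and still so for the second after the job is handed in, with the robot touching nothing.
It also fails if it takes over 51 s, if anything falls off the work surface, if the arm or the gripper's body presses on something with over 40 N, if the wrist force passes 120 N, or if a joint passes its speed limit or range.

## Working session

There is one attempt and no reset: what is moved stays moved. The work goes in short steps, Python scripts to look and compute and a tool call to move; the robot and the scene stay as the last step left them, time stands still between calls to the robot, and variables do not carry over. Pictures are saved under pics/ and viewed, and the job is handed in when it is done.

Besides the shell and the picture viewer there is one more tool, called after "Emit:" as name(argument=value, ...) on one line, values as JSON. play_rows: Moves the arm, as the interface text tells. Its arguments: {"type":"object","properties":{"targets":{"type":"array"},"squeeze":{"type":"number"}},"required":["targets"]}

```bash
mkdir -p pics; ls
cat > h.py <<'E'
import numpy as np,cv2
from plant import r
from scipy.spatial.transform import Rotation as R
def snap(n,f):
    s=r.get_state(); d=r.snapshot(n); cv2.imwrite('pics/'+f+'.png',d['frame'][:,:,::-1]); np.savez('pics/'+f+'.npz',**{k:d[k] for k in d},tp=s['tool_pos'],tr=s['eef_rot']); return d
def campose(d):
    if 'T_tool_cam' in d:
        T=np.eye(4);T[:3,:3]=R.from_quat(d['tr']).as_matrix();T[:3,3]=d['tp'];T=T@d['T_tool_cam'];return T[:3,:3],T[:3,3]
    o=np.array(d['orientation']); 
    M=R.from_quat(o).as_matrix() if o.size==4 else o
    return M,np.array(d['position'])
def ray(d,u,v):
    M,p=campose(d);K=d['mtx'];c=np.array([(u-K[0,2])/K[0,0],-(v-K[1,2])/K[1,1],-1.]);return p,M@c
def onz(d,u,v,z):
    p,w=ray(d,u,v);return p+w*(z-p[2])/w[2]
def cloud(d):
    M,p=campose(d);K=d['mtx'];z=d['z_map'];v,u=np.mgrid[:z.shape[0],:z.shape[1]]
    c=np.stack([(u-K[0,2])/K[0,0]*z,-(v-K[1,2])/K[1,1]*z,-z],-1);P=c@M.T+p;P[z==0]=np.nan;return P
E
python3 - <<'E'
from h import *
print(r.get_state())
for n in('scene','side','wrist'):
    d=snap(n,n+'0');print(n,[(k,d[k].tolist() if hasattr(d[k],'tolist') else d[k]) for k in d if k not in('frame','z_map')])
E
```

```text
pics
{'clock': 0.0, 'q': array([-1.30320623,  0.68999931, -0.19451075,  1.56633946,  0.15731156,
        0.90251543, -0.21507599]), 'qd': array([-0.0001364 ,  0.00107638,  0.00154729,  0.00015989, -0.00111561,
       -0.00056169,  0.00221182]), 'joint_torque': array([-7.86244509e-04, -5.27566731e+01, -1.26719546e+00, -1.53433156e+01,
       -5.26569388e-02,  6.45790278e-03,  1.75086702e-04]), 'tool_pos': array([0.14469757, 0.60736305, 0.23790162]), 'eef_rot': array([ 1.16573080e-01,  9.93181677e-01, -9.33598621e-04, -3.54480778e-05]), 'contact_force': array([-0.30882483,  0.60145384, -0.56694801]), 'moment': array([ 0.03107165,  0.01239722, -0.01353463]), 'opening': 1.0004253523195776}
scene [('mtx', [[527.124696524047, 0.0, 273.2810382940842], [0.0, 527.124696524047, 206.24377988681832], [0.0, 0.0, 1.0]]), ('position', [1.3499468247821127, -0.02830958219313494, 0.7849811560995602]), ('orientation', [0.2923115764636221, 0.33849500392781073, 0.6839979073523721, 0.5763002145746946])]
side [('mtx', [[544.0154752846412, 0.0, 282.9490481229293], [0.0, 544.0154752846412, 208.74713971197463], [0.0, 0.0, 1.0]]), ('position', [0.2346562597037792, 0.5118023706913823, 0.9030833434452242]), ('orientation', [-0.04835627489027255, 0.3421543190968813, 0.9304461510247894, -0.12191001864178538])]
wrist [('mtx', [[375.17160798513413, 0.0, 279.49387831996063], [0.0, 375.17160798513413, 207.1810098420552], [0.0, 0.0, 1.0]]), ('T_tool_cam', [[-0.0009023763978777776, 0.9638761588917208, 0.2663492745193362, 0.06805210325827207], [0.9999995502302446, 0.0007920089452145598, 0.0005217864863558987, 0.0009062516931066522], [0.0002919865462596585, 0.26634962557129854, -0.9638764400595566, -0.14639625505821852], [0.0, 0.0, 0.0, 1.0]])]
```

View pics/scene0.png

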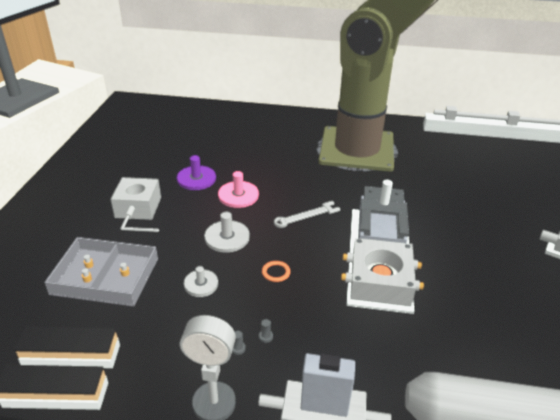

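View pics/side0.png

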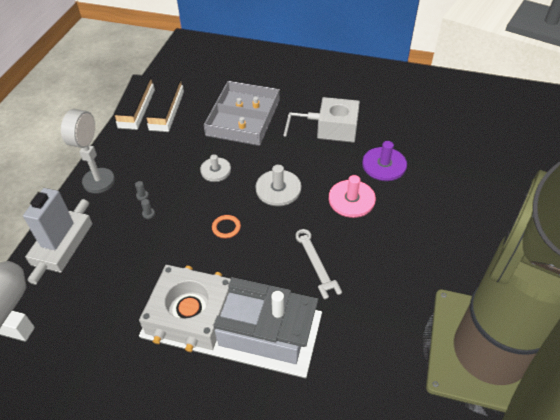

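View pics/wrist0.png

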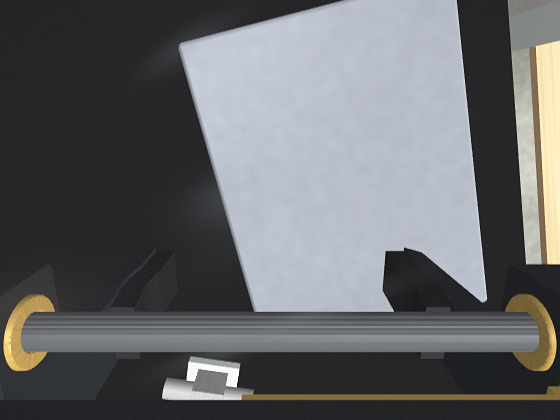

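Scene view: large grey cover at about (227,232), small cover at (201,281), cell bore at (382,265), and fork handle at (386,192). Side view: cover (278,182), bore (188,303), handle (278,303). The purple and pink ones are decoys. Next I'll measure.

```bash
cat > m.py <<'E'
from h import *
def ld(f): return dict(np.load('pics/'+f+'.npz'))
def circ(xy):
    A=np.c_[2*xy,np.ones(len(xy))];b=(xy**2).sum(1);s=np.linalg.lstsq(A,b,rcond=None)[0];return s[:2],np.sqrt(s[2]+s[:2]@s[:2])
E
python3 - <<'E'
from m import *
for n,boxes in (('scene',dict(cover=(195,205,260,255),cell=(335,175,430,310))),('side',dict(cover=(245,155,310,210),cell=(135,255,325,370)))):
    d=ld(n+'0');P=cloud(d)
    for k,(a,b,c,e) in boxes.items():
        Q=P[b:e,a:c].reshape(-1,3);Q=Q[np.isfinite(Q[:,2])]
        h,ed=np.histogram(Q[:,2],bins=np.arange(-.01,.16,.005));print(n,k,[(round(float(x),3),int(y)) for x,y in zip(ed,h) if y])
        if k=='cover':
            for lo,hi in((.015,.024),(.03,.068),(.070,.08)):
                q=Q[(Q[:,2]>lo)&(Q[:,2]<hi)];print(lo,len(q),q.mean(0).round(4) if len(q) else'',np.ptp(q,axis=0).round(3), ((q.min(0)+q.max(0))/2).round(4))
    big=cv2.resize(d['frame'][:,:,::-1][boxes['cell'][1]:boxes['cell'][3],boxes['cell'][0]:boxes['cell'][2]],None,fx=4,fy=4,interpolation=cv2.INTER_CUBIC);cv2.imwrite(f'pics/{n}_cell.png',big)
E
```

```text
scene cover [(-0.005, 562), (0.0, 1409), (0.005, 14), (0.01, 80), (0.015, 319), (0.02, 603), (0.025, 22), (0.03, 15), (0.035, 21), (0.04, 17), (0.045, 17), (0.05, 23), (0.055, 17), (0.06, 22), (0.065, 19), (0.07, 31), (0.075, 42)]
0.015 906 [ 0.4717 -0.2729  0.0204] [0.177 0.098 0.009] [ 0.4318 -0.2745  0.0195]
0.03 144 [ 0.4745 -0.2726  0.0498] [0.017 0.024 0.037] [ 0.4726 -0.2747  0.0491]
0.07 73 [ 0.4681 -0.2739  0.0748] [0.025 0.023 0.008] [ 0.4671 -0.2745  0.0739]
scene cell [(-0.01, 2), (-0.005, 1949), (0.0, 3478), (0.005, 588), (0.01, 209), (0.015, 124), (0.02, 178), (0.025, 228), (0.03, 396), (0.035, 335), (0.04, 316), (0.045, 211), (0.05, 212), (0.055, 944), (0.06, 1364), (0.065, 585), (0.07, 64), (0.075, 99), (0.08, 833), (0.085, 455), (0.09, 26), (0.095, 17), (0.1, 17), (0.105, 20), (0.11, 15), (0.115, 12), (0.12, 21), (0.125, 18), (0.13, 19), (0.135, 30), (0.14, 20)]
side cover [(-0.01, 2), (-0.005, 881), (0.0, 1336), (0.005, 16), (0.01, 48), (0.015, 386), (0.02, 647), (0.025, 20), (0.03, 16), (0.035, 16), (0.04, 21), (0.045, 13), (0.05, 18), (0.055, 16), (0.06, 22), (0.065, 15), (0.07, 37), (0.075, 44)]
0.015 996 [ 0.4628 -0.2679  0.0204] [0.099 0.102 0.009] [ 0.4644 -0.2752  0.0195]
0.03 130 [ 0.4635 -0.2673  0.0494] [0.024 0.014 0.037] [ 0.4646 -0.269   0.0489]
0.07 81 [ 0.4645 -0.2731  0.0752] [0.022 0.027 0.01 ] [ 0.464  -0.2761  0.075 ]
side cell [(-0.01, 1), (-0.005, 3284), (0.0, 5063), (0.005, 1570), (0.01, 352), (0.015, 239), (0.02, 274), (0.025, 378), (0.03, 685), (0.035, 417), (0.04, 414), (0.045, 305), (0.05, 288), (0.055, 1453), (0.06, 2137), (0.065, 1039), (0.07, 106), (0.075, 187), (0.08, 2233), (0.085, 1041), (0.09, 35), (0.095, 15), (0.1, 16), (0.105, 20), (0.11, 16), (0.115, 14), (0.12, 19), (0.125, 17), (0.13, 19), (0.135, 54), (0.14, 60)]
```

View pics/side_cell.png

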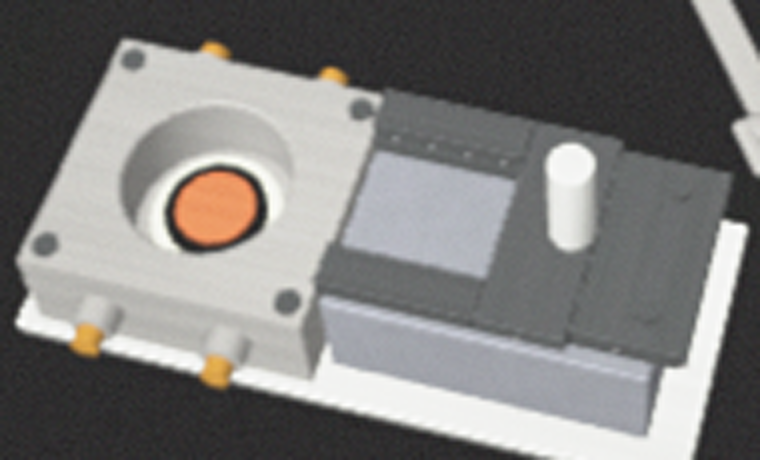

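Run:
```python
from m import *
for n,b in (('scene',(335,175,430,310)),('side',(135,255,325,370))):
    d=ld(n+'0');P=cloud(d);Q=P[b[1]:b[3],b[0]:b[2]].reshape(-1,3)
    t=Q[(abs(Q[:,2]-.060)<.004)]; f=Q[(abs(Q[:,2]-.084)<.004)];h=Q[Q[:,2]>.095]; top=Q[Q[:,2]>.136]
    for nm,q in(('block',t),('fork',f)):
        print(n,nm,len(q),cv2.minAreaRect((q[:,:2]*1000).astype(np.float32)))
    print('post',((h.min(0)+h.max(0))/2).round(4),np.ptp(h,axis=0).round(3),'top',top.mean(0).round(4),((top.min(0)+top.max(0))/2).round(4))
    # bore edge: hough on gray projected to plane z=.06
    g=cv2.cvtColor(d['frame'],cv2.COLOR_RGB2GRAY)
    # rectified top-down at z=.06, 0.5mm/px, around block
    c=t[:,:2].mean(0);N=400;s=.0005
    xs=[c+np.array(o)*s*N/2 for o in((-1,-1),(1,-1),(1,1),(-1,1))]
    M,p=campose(d);K=d['mtx'];px=[]
    for x in xs:
        w=M.T@(np.array([*x,.06])-p);px.append([K[0,0]*w[0]/-w[2]+K[0,2],K[1,1]*-w[1]/-w[2]+K[1,2]])
    H=cv2.getPerspectiveTransform(np.float32(px),np.float32([[0,0],[N,0],[N,N],[0,N]]))
    im=cv2.warpPerspective(d['frame'][:,:,::-1],H,(N,N),flags=cv2.INTER_CUBIC);cv2.imwrite(f'pics/{n}_rect.png',im)
    cc=cv2.HoughCircles(cv2.GaussianBlur(cv2.cvtColor(im,cv2.COLOR_BGR2GRAY),(5,5),0),cv2.HOUGH_GRADIENT,1,20,param1=60,param2=15,minRadius=70,maxRadius=84)
    print('origin',c, [] if cc is None else [((c+(k[:2]-N/2)*s).round(4),k[2]*s) for k in cc[0][:4]])
```

```text
scene block 2163 ((467.87408447265625, 67.72632598876953), (280.1550598144531, 120.31539916992188), 0.5867522358894348)
scene fork 1262 ((390.9464416503906, 66.80278778076172), (100.56531524658203, 167.41091918945312), 89.85057830810547)
post [0.371  0.0665 0.1196] [0.028 0.02  0.048] top [0.3732 0.066  0.1396] [0.3703 0.0658 0.1399]
origin [0.53914333 0.06875168] [(array([0.5389, 0.07  ]), np.float32(0.03675))]
side block 3336 ((465.4092712402344, 66.6270523071289), (281.7088623046875, 122.75456237792969), 0.5541017055511475)
side fork 3228 ((390.39312744140625, 66.3448486328125), (160.29478454589844, 102.25856018066406), 0.5882801413536072)
post [0.37   0.067  0.1194] [0.019 0.02  0.048] top [0.3701 0.0673 0.14  ] [0.37   0.0669 0.1397]
origin [0.52839334 0.0736378 ] [(array([0.5386, 0.0684]), np.float32(0.038000003))]
```

Emit:
play_rows(targets=[{"jaw": 0,"dx": 0,"dy": 0,"dz": 0,"yaw": -0.12},{"jaw": 0,"dx": 0,"dy": 0,"dz": 0,"yaw": -0.115},{"jaw": 0,"dx": -0.03,"dy": -0.02,"dz": 0,"yaw": 0},{"jaw": 0,"dx": -0.04,"dy": -0.025,"dz": 0,"yaw": 0},{"jaw": 0,"dx": -0.04,"dy": -0.025,"dz": 0,"yaw": 0}])

```text
clock: 0.65
tool_pos: [0.2483, 0.5416, 0.2361]
eef_rot: [-0.014, 1.0, 0.0, -0.004]
contact_force: [0.6, 1.0, 0.5]
opening: 1.0
```

Emit:
play_rows(targets=[{"jaw": 0,"dx": -0.04,"dy": -0.025,"dz": 0,"yaw": 0.028},{"jaw": 0,"dx": -0.04,"dy": -0.027,"dz": 0,"yaw": 0},{"jaw": 0,"dx": -0.04,"dy": -0.027,"dz": 0,"yaw": 0},{"jaw": 0,"dx": -0.04,"dy": -0.028,"dz": 0,"yaw": 0},{"jaw": 0,"dx": -0.04,"dy": -0.028,"dz": 0,"yaw": 0}])

```text
clock: 1.15
tool_pos: [0.4541, 0.4027, 0.2334]
eef_rot: [-0.001, 1.0, -0.0, -0.004]
contact_force: [-0.2, 0.8, 0.4]
opening: 0.998
```

```bash
python3 -c "
from h import *;s=r.get_state();print(s['q'].round(2),s['tool_pos'],s['eef_rot'])"
```

```text
[-0.63  0.68 -0.31  1.62  0.24  0.89  0.55] [0.45413199 0.40268044 0.23341963] [-8.00017067e-04  9.99989785e-01 -3.29307954e-04 -4.43648437e-03]
```

Emit:
play_rows(targets=[{"jaw": 0,"dx": -0.012,"dy": -0.045,"dz": -0.005,"yaw": 0},{"jaw": 0,"dx": -0.012,"dy": -0.045,"dz": -0.005,"yaw": 0},{"jaw": 0,"dx": -0.012,"dy": -0.045,"dz": -0.005,"yaw": 0},{"jaw": 0,"dx": -0.012,"dy": -0.045,"dz": 0,"yaw": 0},{"jaw": 0,"dx": -0.012,"dy": -0.045,"dz": 0,"yaw": 0}])

```text
clock: 1.65
tool_pos: [0.5203, 0.1688, 0.2465]
eef_rot: [0.001, 1.0, 0.0, -0.003]
contact_force: [0.5, 0.0, 0.6]
opening: 1.001
```

Emit:
play_rows(targets=[{"jaw": 0,"dx": -0.006,"dy": -0.045,"dz": 0,"yaw": 0},{"jaw": 0,"dx": -0.006,"dy": -0.04,"dz": 0,"yaw": 0},{"jaw": 0,"dx": -0.006,"dy": -0.02,"dz": 0,"yaw": 0},{"jaw": 0,"dx": 0,"dy": 0,"dz": 0,"yaw": 0},{"jaw": 0,"dx": 0,"dy": 0,"dz": 0,"yaw": 0}])

```text
clock: 2.15
tool_pos: [0.5389, 0.0494, 0.2452]
eef_rot: [0.009, 1.0, -0.003, -0.004]
contact_force: [-0.2, 1.1, 0.1]
opening: 1.0
```

```bash
python3 -c "
from h import *;s=r.get_state();print(s['q'].round(2),s['tool_pos'],s['eef_rot']);snap('wrist','w1')"
```

```text
[ 0.03  0.59 -0.34  1.8   0.26  0.81  1.11] [0.53887647 0.04939888 0.24515618] [ 0.0085976   0.99994989 -0.0026536  -0.00438865]
```

View pics/w1.png

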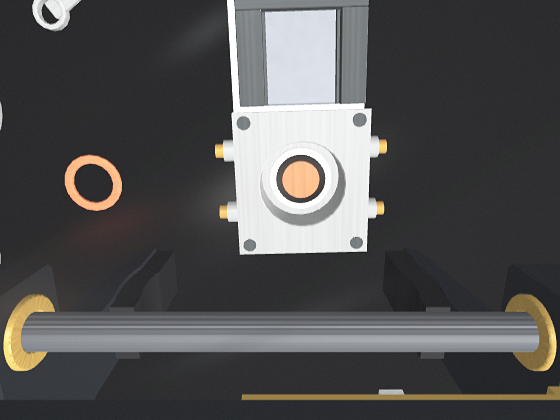

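The wrist view shows the block from above: bore near (303,183), corner screws at (243,123), (359,120), (249,245) and (356,243).

Run:
```python
from m import *
d=ld('w1');P=cloud(d);Q=P[95:260,220:380]
m=(abs(Q[...,2]-.060)<.006);print('z',np.nanmedian(Q[...,2][m]))
mm=m.astype(np.uint8)*255
cs,h=cv2.findContours(mm,cv2.RETR_CCOMP,cv2.CHAIN_APPROX_NONE)
for c in cs:
    if cv2.contourArea(c)>1500:
        p=np.array([onz(d,u+220,v+95,.06)[:2] for u,v in c[:,0]]);rr=cv2.minAreaRect((p*1000).astype(np.float32));cc=circ(p);print(cv2.contourArea(c),rr,cc)
s=np.array([onz(d,u,v,.06)[:2] for u,v in((243,123),(359,120),(249,245),(356,243))]);print(s.round(4),s.mean(0))
```

```text
z 0.06058196595549356
18725.5 ((540.6981201171875, 69.1570816040039), (130.3447723388672, 120.20597839355469), 0.5675908923149109) (array([0.54039296, 0.06917773]), np.float64(0.0718575597986789))
5466.5 ((539.4827270507812, 68.91311645507812), (75.95681762695312, 75.89633178710938), 52.92085266113281) (array([0.53960994, 0.06889642]), np.float64(0.03790768856146679))
[[0.485  0.0185]
 [0.4843 0.1186]
 [0.5973 0.0193]
 [0.5969 0.1199]] [0.54089637 0.06903348]
```

Emit:
play_rows(targets=[{"jaw": 0,"dx": 0.008,"dy": -0.03,"dz": 0,"yaw": -0.017},{"jaw": 0,"dx": 0.01,"dy": -0.045,"dz": 0,"yaw": 0},{"jaw": 0,"dx": 0.01,"dy": -0.045,"dz": 0,"yaw": 0},{"jaw": 0,"dx": 0.01,"dy": -0.045,"dz": 0,"yaw": 0},{"jaw": 0,"dx": 0.01,"dy": -0.045,"dz": 0,"yaw": 0}])

```text
clock: 2.7
tool_pos: [0.4957, -0.1452, 0.246]
eef_rot: [-0.018, 1.0, 0.003, -0.002]
contact_force: [1.3, -0.7, 0.8]
opening: 0.998
```

Emit:
play_rows(targets=[{"jaw": 0,"dx": 0.01,"dy": -0.045,"dz": 0,"yaw": 0},{"jaw": 0,"dx": 0.008,"dy": -0.035,"dz": 0,"yaw": 0},{"jaw": 0,"dx": 0.005,"dy": -0.02,"dz": 0,"yaw": 0},{"jaw": 0,"dx": 0,"dy": 0,"dz": 0,"yaw": 0},{"jaw": 0,"dx": 0,"dy": 0,"dz": 0,"yaw": 0}])

```text
clock: 3.2
tool_pos: [0.4775, -0.2465, 0.2452]
eef_rot: [-0.021, 1.0, 0.004, -0.001]
contact_force: [-0.3, 0.1, 0.0]
opening: 1.001
```

```bash
python3 -c "
from h import *;s=r.get_state();print(s['q'].round(2),s['tool_pos'],s['eef_rot']);snap('wrist','w2')"
```

```text
[ 0.64  0.59 -0.39  1.81  0.29  0.81  1.71] [ 0.47751631 -0.24651419  0.24521715] [-0.02086386  0.99977342  0.00408894 -0.00104186]
```

View pics/w2.png

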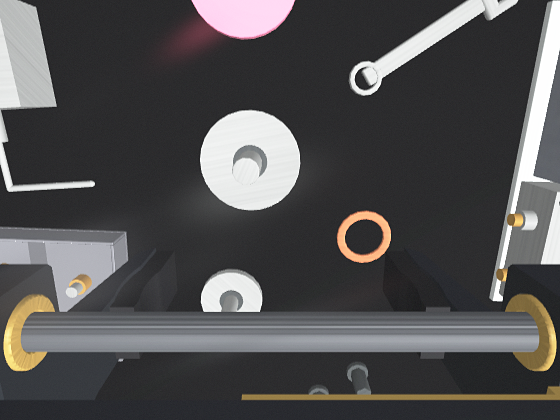

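The large cover's disc is centred near (250,160) with its stem at (247,165). The small cover is at (231,298), well clear of the jaws.

Run:
```python
from m import *
d=ld('w2');P=cloud(d)[100:220,190:310].reshape(-1,3)
for lo,hi in((.012,.028),(.065,.085)):
    q=P[(P[:,2]>lo)&(P[:,2]<hi)];c,rr=cv2.minEnclosingCircle((q[:,:2]*1000).astype(np.float32));print(len(q),c,rr,np.median(q[:,2]),q.mean(0))
g=d['frame'].mean(2)[100:220,190:310]
m=(g>110).astype(np.uint8)
c=max(cv2.findContours(m,cv2.RETR_EXTERNAL,cv2.CHAIN_APPROX_NONE)[0],key=cv2.contourArea)
print(circ(np.array([onz(d,u+190,v+100,.02)[:2] for u,v in c[:,0]])))
```

```text
7060 (466.1170654296875, -274.26171875) 50.013973236083984 0.020625529486269223 [ 0.46396753 -0.27380567  0.02064022]
627 (466.10009765625, -274.22821044921875) 12.162824630737305 0.07540898942668278 [ 0.46539591 -0.27386312  0.07516123]
(array([ 0.46592786, -0.27411793]), np.float64(0.04956928189450976))
```

Emit:
play_rows(targets=[{"jaw": 0,"dx": 0,"dy": 0,"dz": 0,"yaw": 0.042},{"jaw": 0,"dx": 0.0115,"dy": -0.0275,"dz": 0.03,"yaw": 0},{"jaw": 0,"dx": 0,"dy": 0,"dz": 0.04,"yaw": 0},{"jaw": 0,"dx": 0,"dy": 0,"dz": 0.03,"yaw": 0},{"jaw": 0,"dx": 0,"dy": 0,"dz": 0.01,"yaw": 0}])

```text
clock: 3.75
tool_pos: [0.4751, -0.2609, 0.1355]
eef_rot: [-0.01, 1.0, 0.005, 0.005]
contact_force: [0.4, -0.3, -1.2]
opening: 1.002
```

Emit:
play_rows(targets=[{"jaw": 0,"dx": 0.009,"dy": -0.013,"dz": 0,"yaw": 0.02},{"jaw": 0,"dx": 0.002,"dy": -0.002,"dz": 0,"yaw": 0},{"jaw": 0,"dx": 0,"dy": 0,"dz": 0,"yaw": 0},{"jaw": 0,"dx": 0,"dy": 0,"dz": 0.01,"yaw": 0},{"jaw": 0,"dx": 0,"dy": 0,"dz": 0.01,"yaw": 0}])

```text
clock: 4.25
tool_pos: [0.468, -0.2744, 0.1185]
eef_rot: [-0.001, 1.0, 0.005, 0.008]
contact_force: [-0.4, 0.0, -0.6]
opening: 1.0
```

Emit:
play_rows(targets=[{"jaw": 0,"dx": 0.002,"dy": 0,"dz": 0.025,"yaw": 0},{"jaw": 0,"dx": 0,"dy": 0,"dz": 0.025,"yaw": 0},{"jaw": 0,"dx": 0,"dy": 0,"dz": 0.02,"yaw": 0},{"jaw": 0,"dx": 0,"dy": 0,"dz": 0.008,"yaw": 0},{"jaw": 0,"dx": 0,"dy": 0,"dz": 0,"yaw": 0}])

```text
clock: 4.75
tool_pos: [0.4689, -0.2734, 0.0365]
eef_rot: [-0.002, 1.0, 0.004, 0.01]
contact_force: [0.2, 0.4, -0.2]
opening: 0.999
```

Emit:
play_rows(targets=[{"jaw": 0,"dx": 0.003,"dy": 0,"dz": 0.005,"yaw": 0},{"jaw": 0,"dx": 0,"dy": 0,"dz": 0,"yaw": 0},{"jaw": 1,"dx": 0,"dy": 0,"dz": 0,"yaw": 0},{"jaw": 1,"dx": 0,"dy": 0,"dz": 0,"yaw": 0},{"jaw": 1,"dx": 0,"dy": 0,"dz": 0,"yaw": 0}], squeeze=30)

```text
clock: 5.25
tool_pos: [0.4673, -0.2741, 0.0337]
eef_rot: [-0.002, 1.0, 0.004, 0.012]
contact_force: [-0.1, 0.1, 0.5]
opening: 0.752
```

Emit:
play_rows(targets=[{"jaw": 1,"dx": 0,"dy": 0,"dz": 0,"yaw": 0},{"jaw": 1,"dx": 0,"dy": 0,"dz": 0,"yaw": 0},{"jaw": 1,"dx": 0,"dy": 0,"dz": 0,"yaw": 0},{"jaw": 1,"dx": 0,"dy": 0,"dz": 0,"yaw": 0},{"jaw": 1,"dx": 0,"dy": 0,"dz": 0,"yaw": 0}])

```text
clock: 5.75
tool_pos: [0.4679, -0.2745, 0.0344]
eef_rot: [-0.002, 1.0, 0.003, 0.013]
contact_force: [-0.7, -0.3, 0.7]
opening: 0.301
```

Emit:
play_rows(targets=[{"jaw": 1,"dx": 0,"dy": 0,"dz": 0,"yaw": 0},{"jaw": 1,"dx": 0,"dy": 0,"dz": -0.01,"yaw": 0},{"jaw": 1,"dx": 0,"dy": 0,"dz": -0.03,"yaw": 0},{"jaw": 1,"dx": 0,"dy": 0,"dz": -0.04,"yaw": 0},{"jaw": 1,"dx": 0,"dy": 0,"dz": -0.04,"yaw": 0}])

```text
clock: 6.25
tool_pos: [0.4598, -0.2727, 0.1527]
eef_rot: [-0.002, 1.0, 0.007, 0.005]
contact_force: [-0.1, -0.7, -4.8]
opening: 0.259
```

Emit:
play_rows(targets=[{"jaw": 1,"dx": -0.01,"dy": 0.025,"dz": -0.02,"yaw": 0},{"jaw": 1,"dx": -0.01,"dy": 0.035,"dz": 0,"yaw": 0},{"jaw": 1,"dx": -0.01,"dy": 0.04,"dz": 0,"yaw": 0},{"jaw": 1,"dx": -0.01,"dy": 0.04,"dz": 0,"yaw": 0},{"jaw": 1,"dx": -0.01,"dy": 0.04,"dz": 0,"yaw": 0}])

```text
clock: 6.75
tool_pos: [0.5088, -0.0984, 0.1827]
eef_rot: [0.007, 1.0, 0.002, 0.007]
contact_force: [0.8, 0.6, -4.1]
opening: 0.266
```

Emit:
play_rows(targets=[{"jaw": 1,"dx": -0.01,"dy": 0.04,"dz": 0,"yaw": 0},{"jaw": 1,"dx": -0.008,"dy": 0.035,"dz": 0,"yaw": 0},{"jaw": 1,"dx": -0.006,"dy": 0.025,"dz": 0,"yaw": 0},{"jaw": 1,"dx": 0,"dy": 0.01,"dz": 0,"yaw": 0},{"jaw": 1,"dx": 0,"dy": 0,"dz": 0,"yaw": 0}])

```text
clock: 7.25
tool_pos: [0.5323, 0.0237, 0.1847]
eef_rot: [0.001, 1.0, 0.004, 0.006]
contact_force: [0.2, -0.6, -3.5]
opening: 0.26
```

Emit:
play_rows(targets=[{"jaw": 1,"dx": -0.006,"dy": 0.022,"dz": 0.01,"yaw": 0},{"jaw": 1,"dx": -0.004,"dy": 0.02,"dz": 0.02,"yaw": 0},{"jaw": 1,"dx": 0,"dy": 0.003,"dz": 0.02,"yaw": 0},{"jaw": 1,"dx": 0,"dy": 0,"dz": 0,"yaw": 0},{"jaw": 1,"dx": 0,"dy": 0,"dz": 0,"yaw": 0}])

```text
clock: 7.75
tool_pos: [0.5411, 0.0578, 0.1343]
eef_rot: [0.007, 1.0, -0.0, 0.004]
contact_force: [-0.6, -1.2, -4.2]
opening: 0.264
```

```bash
python3 -c "
from h import *;s=r.get_state();print(s['q'].round(2),s['tool_pos'],s['eef_rot']);d=snap('side','s1');cv2.imwrite('pics/s1c.png',cv2.resize(d['frame'][200:380,100:340,::-1],None,fx=3,fy=3));d=snap('scene','c1');cv2.imwrite('pics/c1c.png',cv2.resize(d['frame'][150:330,300:480,::-1],None,fx=3,fy=3))"
```

```text
[-0.06  0.74 -0.22  1.91  0.31  0.52  1.06] [0.54113027 0.05781395 0.13431423] [ 7.34971719e-03  9.99965131e-01 -3.68790934e-04  3.94747580e-03]
```

View pics/s1c.png

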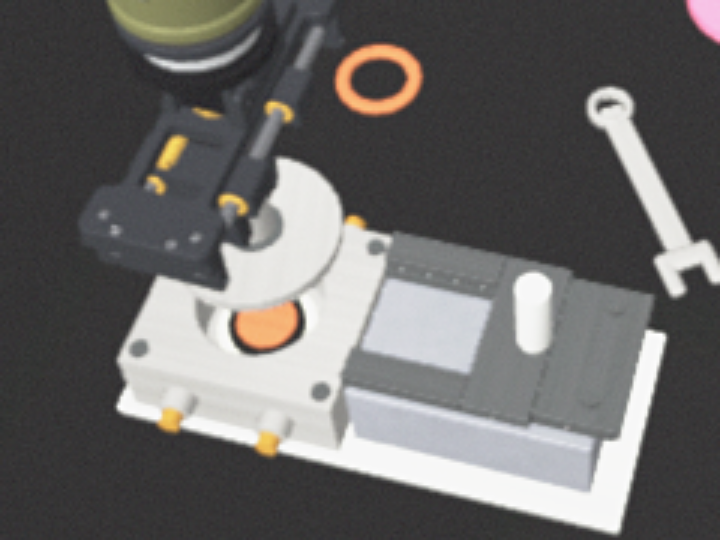

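View pics/c1c.png

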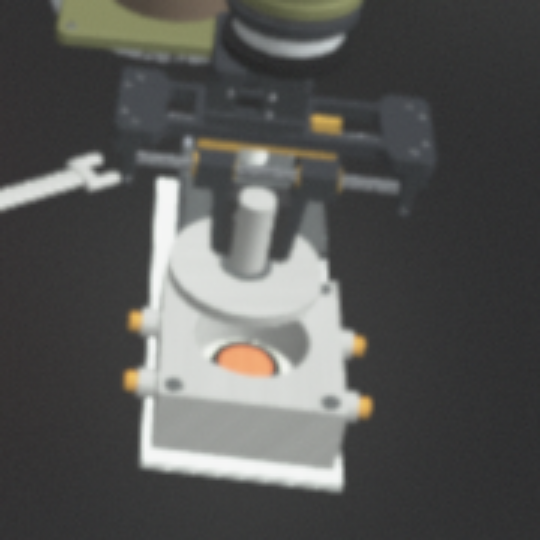

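The cover is held upright over the bore. I'll check its real position and tilt from the depth.

Run:
```python
from m import *
for f,b in(('c1',(350,210,415,265)),('s1',(160,245,225,310))):
    P=cloud(ld(f))[b[1]:b[3],b[0]:b[2]].reshape(-1,3)
    q=P[(abs(P[:,2]-.120)<.009)&(np.hypot(P[:,0]-.54,P[:,1]-.058)<.06)]
    A=np.c_[q[:,:2]-[.54,.06],np.ones(len(q))];s=np.linalg.lstsq(A,q[:,2],rcond=None)[0];e=abs(A@s-q[:,2])<.003;s=np.linalg.lstsq(A[e],q[e,2],rcond=None)[0];q=q[e]
    c,rr=cv2.minEnclosingCircle((q[:,:2]*1000).astype(np.float32));print(f,len(q),s.round(4),c,rr,q.min(0),q.max(0))
```

```text
c1 961 [-0.0306 -0.0034  0.1205] (540.0665893554688, 56.574302673339844) 51.440616607666016 [0.49755067 0.0072728  0.11504522] [0.59095734 0.10612863 0.12367478]
s1 1139 [-0.0082 -0.0101  0.1204] (537.6322631835938, 57.49678421020508) 50.45204162597656 [0.48748724 0.0070925  0.11643209] [0.56218176 0.10748653 0.12405377]
```

Emit:
play_rows(targets=[{"jaw": 1,"dx": -0.001,"dy": 0.011,"dz": 0,"yaw": -0.012},{"jaw": 1,"dx": 0,"dy": 0.003,"dz": 0,"yaw": 0},{"jaw": 1,"dx": 0,"dy": 0,"dz": 0.005,"yaw": 0},{"jaw": 1,"dx": 0,"dy": 0,"dz": 0.01,"yaw": 0},{"jaw": 1,"dx": 0,"dy": 0,"dz": 0.005,"yaw": 0}])

```text
clock: 8.35
tool_pos: [0.5448, 0.0717, 0.1165]
eef_rot: [0.002, 1.0, 0.0, 0.007]
contact_force: [-0.5, 0.7, -3.4]
opening: 0.263
```

Emit:
play_rows(targets=[{"jaw": 1,"dx": 0.003,"dy": -0.003,"dz": 0.005,"yaw": 0},{"jaw": 1,"dx": 0,"dy": 0,"dz": 0.005,"yaw": 0},{"jaw": 1,"dx": 0,"dy": 0,"dz": 0.005,"yaw": 0},{"jaw": 1,"dx": 0,"dy": 0,"dz": 0.005,"yaw": 0},{"jaw": 1,"dx": 0,"dy": 0,"dz": 0.002,"yaw": 0}])

```text
clock: 8.85
tool_pos: [0.5408, 0.0677, 0.091]
eef_rot: [0.002, 1.0, -0.001, 0.006]
contact_force: [-0.7, 0.9, -5.0]
opening: 0.262
```

Emit:
play_rows(targets=[{"jaw": 1,"dx": 0,"dy": 0,"dz": 0.002,"yaw": 0},{"jaw": 1,"dx": 0,"dy": 0,"dz": 0.002,"yaw": 0},{"jaw": 1,"dx": 0,"dy": 0,"dz": 0.001,"yaw": 0},{"jaw": 1,"dx": 0,"dy": 0,"dz": 0.001,"yaw": 0},{"jaw": 1,"dx": 0,"dy": 0,"dz": 0.001,"yaw": 0}])

```text
clock: 9.35
tool_pos: [0.5409, 0.0677, 0.0843]
eef_rot: [0.003, 1.0, -0.001, 0.006]
contact_force: [-3.9, -1.0, 11.8]
opening: 0.259
```

Emit:
play_rows(targets=[{"jaw": 0.7,"dx": 0,"dy": 0,"dz": 0,"yaw": 0},{"jaw": 0.6,"dx": 0,"dy": 0,"dz": 0,"yaw": 0},{"jaw": 0.3,"dx": 0,"dy": 0,"dz": 0,"yaw": 0},{"jaw": 0.1,"dx": 0,"dy": 0,"dz": 0,"yaw": 0},{"jaw": 0.1,"dx": 0,"dy": 0,"dz": 0,"yaw": 0}])

```text
clock: 9.85
tool_pos: [0.5433, 0.0683, 0.086]
eef_rot: [0.003, 1.0, 0.0, 0.009]
contact_force: [-0.9, -0.7, 0.4]
opening: 0.636
```

Emit:
play_rows(targets=[{"jaw": 0.1,"dx": 0,"dy": 0,"dz": 0,"yaw": 0},{"jaw": 0,"dx": 0,"dy": 0,"dz": -0.002,"yaw": 0},{"jaw": 0,"dx": 0,"dy": 0,"dz": -0.01,"yaw": 0},{"jaw": 0,"dx": 0,"dy": 0,"dz": -0.02,"yaw": 0},{"jaw": 0,"dx": 0,"dy": 0,"dz": -0.03,"yaw": 0}])

```text
clock: 10.35
tool_pos: [0.5397, 0.068, 0.1476]
eef_rot: [0.002, 1.0, -0.001, 0.005]
contact_force: [0.3, -0.2, 0.4]
opening: 1.003
```

Emit:
play_rows(targets=[{"jaw": 0,"dx": 0,"dy": 0,"dz": -0.04,"yaw": 0},{"jaw": 0,"dx": 0.02,"dy": 0,"dz": -0.03,"yaw": 0},{"jaw": 0,"dx": 0.04,"dy": 0,"dz": -0.01,"yaw": 0},{"jaw": 0,"dx": 0.04,"dy": 0,"dz": 0,"yaw": 0},{"jaw": 0,"dx": 0.02,"dy": 0,"dz": 0,"yaw": 0}])

```text
clock: 10.85
tool_pos: [0.4206, 0.0695, 0.2359]
eef_rot: [0.003, 1.0, 0.001, 0.013]
contact_force: [-0.0, -0.5, -0.1]
opening: 1.0
```

```bash
cat > see.py <<'E'
import sys
from m import *
k=sys.argv[1]
s=r.get_state();print(s['clock'],s['tool_pos'].round(4),s['eef_rot'].round(4))
a=snap('side','s'+k)['frame'][220:380,110:340,::-1];b=snap('scene','c'+k)['frame'][150:330,320:450,::-1]
a=cv2.resize(a,None,fx=2,fy=2);b=cv2.resize(b,None,fx=2,fy=2);im=np.zeros((360,720,3),np.uint8);im[:320,:460]=a;im[:,460:]=b;cv2.imwrite('pics/v'+k+'.png',im)
for f in('s'+k,'c'+k):
    P=cloud(ld(f)).reshape(-1,3);w=np.hypot(P[:,0]-.54,P[:,1]-.068)
    q=P[(abs(P[:,2]-.070)<.005)&(w<.055)]
    A=np.c_[q[:,:2]-[.54,.068],np.ones(len(q))];sl=np.linalg.lstsq(A,q[:,2],rcond=None)[0];c,rr=cv2.minEnclosingCircle((q[:,:2]*1000).astype(np.float32))
    t=P[(abs(P[:,2]-.125)<.005)&(w<.03)]
    h=P[(P[:,2]>.134)&(P[:,2]<.145)&(abs(P[:,1]-.067)<.02)&(P[:,0]>.34)&(P[:,0]<.52)]
    print(f,'disc',len(q),sl.round(4),c,rr,'stem',len(t),t.mean(0).round(4),'post',len(h),h.mean(0).round(4))
E
python3 see.py 2
```

```text
10.85 [0.4206 0.0695 0.2359] [0.0035 0.9999 0.001  0.0127]
s2 disc 1854 [ 0.0014 -0.005   0.0704] (540.114990234375, 66.0613021850586) 52.751495361328125 stem 146 [0.5374 0.0681 0.1251] post 117 [0.3699 0.0677 0.1395]
c2 disc 1193 [-0.0119  0.0026  0.0704] (540.2938842773438, 67.13023376464844) 51.753719329833984 stem 98 [0.5415 0.0673 0.1248] post 55 [0.374  0.0659 0.1392]
```

View pics/v2.png

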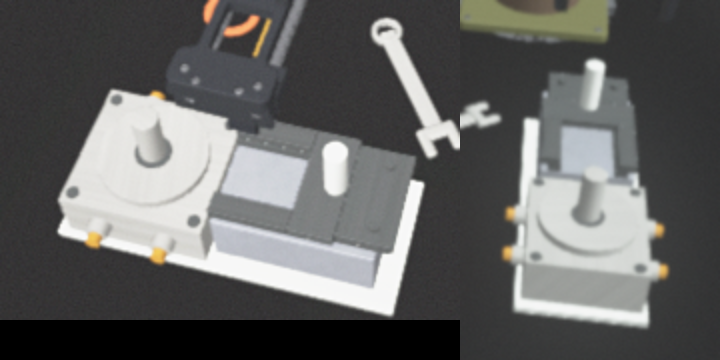

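The cover is seated flat: disc top 0.0704 in both views, stem at about (0.540, 0.068). Next is the post at (0.370, 0.067).

Emit:
play_rows(targets=[{"jaw": 0,"dx": 0.02,"dy": 0,"dz": 0,"yaw": 0},{"jaw": 0,"dx": 0.018,"dy": -0.001,"dz": 0,"yaw": 0},{"jaw": 0,"dx": 0.005,"dy": -0.001,"dz": 0.015,"yaw": 0},{"jaw": 0,"dx": 0,"dy": 0,"dz": 0.02,"yaw": 0},{"jaw": 0,"dx": 0,"dy": 0,"dz": 0.01,"yaw": 0}])

```text
clock: 11.45
tool_pos: [0.3865, 0.0695, 0.192]
eef_rot: [0.004, 1.0, 0.003, 0.02]
contact_force: [0.4, 0.9, -0.1]
opening: 1.0
```

```bash
python3 -c "
from h import *;s=r.get_state();print(s['q'].round(2),s['tool_pos'].round(4),s['eef_rot'].round(4))"
```

```text
[-0.16  0.49 -0.21  2.31  0.34  0.32  0.9 ] [0.3865 0.0695 0.192 ] [0.0038 0.9998 0.0029 0.0196]
```

Emit:
play_rows(targets=[{"jaw": 0,"dx": 0.012,"dy": -0.002,"dz": 0,"yaw": 0},{"jaw": 0,"dx": 0.004,"dy": 0,"dz": 0.01,"yaw": 0},{"jaw": 0,"dx": 0.001,"dy": 0,"dz": 0.01,"yaw": 0},{"jaw": 0,"dx": 0.001,"dy": 0,"dz": 0.01,"yaw": 0},{"jaw": 0,"dx": 0.001,"dy": 0,"dz": 0.005,"yaw": 0}])

```text
clock: 11.95
tool_pos: [0.3778, 0.0695, 0.1549]
eef_rot: [0.004, 1.0, 0.004, 0.024]
contact_force: [0.3, 0.2, 0.4]
opening: 0.998
```

```bash
python3 -c "
from h import *;s=r.get_state();print(s['q'].round(2),s['tool_pos'].round(4),s['eef_rot'].round(4))"
```

```text
[-0.25  0.57 -0.09  2.39  0.4   0.14  0.84] [0.3778 0.0695 0.1549] [0.0044 0.9997 0.0039 0.0243]
```

Joint 6 is running out of range close to the base, so I won't straddle the post sideways. I'll turn the jaws along x. Then the open rear finger can sit behind the post with the tool about 30 mm farther out.

Emit:
play_rows(targets=[{"jaw": 0,"dx": -0.01,"dy": 0,"dz": -0.02,"yaw": 0},{"jaw": 0,"dx": -0.015,"dy": 0,"dz": -0.02,"yaw": 0},{"jaw": 0,"dx": 0,"dy": 0,"dz": 0,"yaw": -0.15},{"jaw": 0,"dx": 0,"dy": 0,"dz": 0,"yaw": -0.15},{"jaw": 0,"dx": 0,"dy": 0,"dz": 0,"yaw": -0.15}])

```text
clock: 12.45
tool_pos: [0.4074, 0.0701, 0.1979]
eef_rot: [-0.222, 0.975, -0.002, 0.027]
contact_force: [-0.2, 0.1, -1.1]
opening: 0.999
```

```bash
python3 -c "
from h import *;s=r.get_state();print(s['q'].round(2),s['tool_pos'].round(4),s['eef_rot'].round(4));print(R.from_quat(s['eef_rot']).as_matrix().round(3))"
```

```text
[-0.04  0.5  -0.36  2.26  0.5   0.4   1.2 ] [0.4074 0.0701 0.1979] [-0.222   0.9747 -0.0025  0.0267]
[[-0.9   -0.433  0.053]
 [-0.433  0.901  0.007]
 [-0.051 -0.017 -0.999]]
```

Emit:
play_rows(targets=[{"jaw": 0,"dx": 0,"dy": 0,"dz": 0,"yaw": 0.15},{"jaw": 0,"dx": 0,"dy": 0,"dz": 0,"yaw": 0.15},{"jaw": 0,"dx": 0,"dy": 0,"dz": 0,"yaw": 0.15},{"jaw": 0,"dx": 0,"dy": 0,"dz": 0,"yaw": 0.15},{"jaw": 0,"dx": 0,"dy": 0,"dz": 0,"yaw": 0.15}])

```text
clock: 12.95
tool_pos: [0.4136, 0.0703, 0.1994]
eef_rot: [0.153, 0.988, 0.009, 0.029]
contact_force: [-0.2, -0.1, 0.1]
opening: 0.998
```

Emit:
play_rows(targets=[{"jaw": 0,"dx": 0,"dy": 0,"dz": 0,"yaw": 0.15},{"jaw": 0,"dx": 0,"dy": 0,"dz": 0,"yaw": 0.15},{"jaw": 0,"dx": 0,"dy": 0,"dz": 0,"yaw": 0.15},{"jaw": 0,"dx": 0,"dy": 0,"dz": 0,"yaw": 0.15},{"jaw": 0,"dx": 0,"dy": 0,"dz": 0,"yaw": 0.15}])

```text
clock: 13.45
tool_pos: [0.4194, 0.0712, 0.2009]
eef_rot: [0.504, 0.863, 0.022, 0.026]
contact_force: [0.3, 0.5, -0.0]
opening: 0.998
```

```bash
cat > st.py <<'E'
from h import *
s=r.get_state();M=R.from_quat(s['eef_rot']).as_matrix();print(s['q'].round(2),s['tool_pos'].round(4));print(M.round(3),'yaw to y=+x',np.arctan2(-M[1,1],M[0,1]))
E
python3 st.py
```

```text
[-0.31  0.49  0.04  2.25 -0.03  0.33  0.27] [0.4194 0.0712 0.2009]
[[-0.49   0.869  0.066]
 [ 0.871  0.49   0.012]
 [-0.022  0.064 -0.998]] yaw to y=+x -0.5137019730645264
```

Emit:
play_rows(targets=[{"jaw": 0,"dx": 0,"dy": 0,"dz": 0,"yaw": 0.15},{"jaw": 0,"dx": 0,"dy": 0,"dz": 0,"yaw": 0.15},{"jaw": 0,"dx": 0,"dy": 0,"dz": 0,"yaw": 0.15},{"jaw": 0,"dx": 0,"dy": 0,"dz": 0,"yaw": 0.075},{"jaw": 0,"dx": -0.002,"dy": -0.015,"dz": 0,"yaw": 0}])

```text
clock: 13.95
tool_pos: [0.4122, 0.0714, 0.2014]
eef_rot: [0.713, 0.7, 0.032, 0.021]
contact_force: [-0.3, 0.6, -0.1]
opening: 1.002
```

```bash
python3 st.py
```

```text
[-0.4   0.49  0.17  2.28 -0.24  0.31 -0.04] [0.4122 0.0714 0.2014]
[[ 0.017  0.997  0.076]
 [ 1.    -0.019  0.015]
 [ 0.016  0.076 -0.997]] yaw to y=+x 0.018730259186828874
```

Emit:
play_rows(targets=[{"jaw": 0,"dx": -0.003,"dy": -0.015,"dz": 0,"yaw": 0},{"jaw": 0,"dx": -0.001,"dy": -0.005,"dz": 0.015,"yaw": 0},{"jaw": 0,"dx": 0,"dy": -0.003,"dz": 0.015,"yaw": 0},{"jaw": 0,"dx": 0,"dy": -0.003,"dz": 0.01,"yaw": 0},{"jaw": 0,"dx": 0,"dy": -0.002,"dz": 0,"yaw": 0}])

```text
clock: 14.45
tool_pos: [0.3911, 0.07, 0.1594]
eef_rot: [0.712, 0.7, 0.036, 0.022]
contact_force: [-0.5, 0.1, 0.2]
opening: 0.997
```

```bash
python3 st.py
```

```text
[-0.34  0.57  0.07  2.39 -0.29  0.11 -0.02] [0.3911 0.07   0.1594]
[[ 0.016  0.996  0.083]
 [ 1.    -0.018  0.018]
 [ 0.02   0.082 -0.996]] yaw to y=+x 0.017770262358961852
```

Emit:
play_rows(targets=[{"jaw": 0,"dx": -0.002,"dy": 0.005,"dz": 0.01,"yaw": 0},{"jaw": 0,"dx": -0.001,"dy": 0.001,"dz": 0.01,"yaw": 0},{"jaw": 0,"dx": 0,"dy": 0,"dz": 0.01,"yaw": 0},{"jaw": 0,"dx": 0,"dy": 0,"dz": 0.005,"yaw": 0},{"jaw": 0,"dx": 0,"dy": 0,"dz": 0,"yaw": 0}])

```text
clock: 14.95
tool_pos: [0.4069, 0.0683, 0.128]
eef_rot: [0.713, 0.7, 0.035, 0.021]
contact_force: [-1.2, -0.5, 1.4]
opening: 1.0
```

```bash
python3 st.py; python3 see.py 3
```

```text
[-0.3   0.65  0.04  2.37 -0.47  0.05  0.18] [0.4069 0.0683 0.128 ]
[[ 0.016  0.997  0.078]
 [ 1.    -0.018  0.019]
 [ 0.02   0.078 -0.997]] yaw to y=+x 0.017849320642159244
14.95 [0.4069 0.0683 0.128 ] [0.7125 0.7005 0.0346 0.0206]
s3 disc 1846 [ 0.0009 -0.0053  0.0703] (537.6337280273438, 67.40624237060547) 50.705604553222656 stem 147 [0.5373 0.0681 0.1251] post 196 [0.3874 0.0706 0.1397]
c3 disc 1190 [-0.0102 -0.0008  0.0704] (539.2066040039062, 68.92740631103516) 52.316749572753906 stem 97 [0.5414 0.0675 0.1246] post 39 [0.4637 0.0666 0.1404]
```

View pics/v3.png

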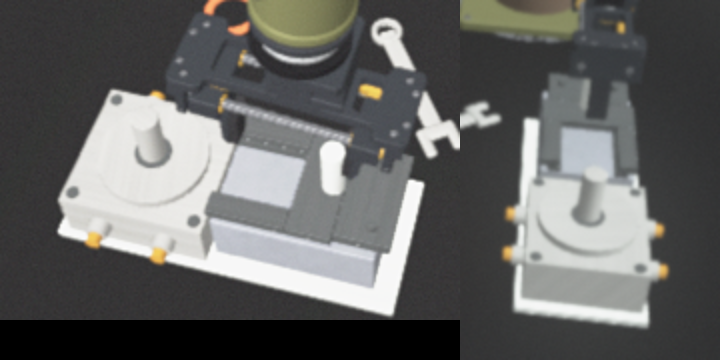

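The rear finger, at about (355,155), is behind the post and overlaps its top. I'll push along +x while lowering as the wrist gets more room.

Emit:
play_rows(targets=[{"jaw": 0,"dx": 0,"dy": 0.006,"dz": 0.001,"yaw": 0},{"jaw": 0,"dx": 0,"dy": 0.008,"dz": 0.002,"yaw": 0},{"jaw": 0,"dx": 0,"dy": 0.008,"dz": 0.003,"yaw": 0},{"jaw": 0,"dx": 0,"dy": 0.008,"dz": 0.003,"yaw": 0},{"jaw": 0,"dx": 0,"dy": 0.004,"dz": 0.003,"yaw": 0}])

```text
clock: 15.55
tool_pos: [0.4424, 0.068, 0.1191]
eef_rot: [0.712, 0.701, 0.034, 0.02]
contact_force: [-2.9, -0.5, 1.7]
opening: 1.004
```

```bash
python3 st.py; python3 see.py 4
```

```text
[-0.3   0.69  0.08  2.27 -0.46  0.11  0.19] [0.4424 0.068  0.1191]
[[ 0.015  0.997  0.076]
 [ 1.    -0.016  0.02 ]
 [ 0.021  0.075 -0.997]] yaw to y=+x 0.01619642791543842
15.55 [0.4424 0.068  0.1191] [0.712  0.7011 0.0339 0.0195]
s4 disc 1592 [ 0.0026 -0.0009  0.0704] (538.7236938476562, 67.11210632324219) 51.115882873535156 stem 139 [0.5373 0.0691 0.1247] post 177 [0.429  0.0713 0.1393]
c4 disc 1198 [-0.0082  0.0003  0.0703] (540.5382690429688, 69.01195526123047) 52.22813034057617 stem 98 [0.5413 0.0673 0.1245] post 47 [0.5006 0.0666 0.1397]
```

View pics/v4.png

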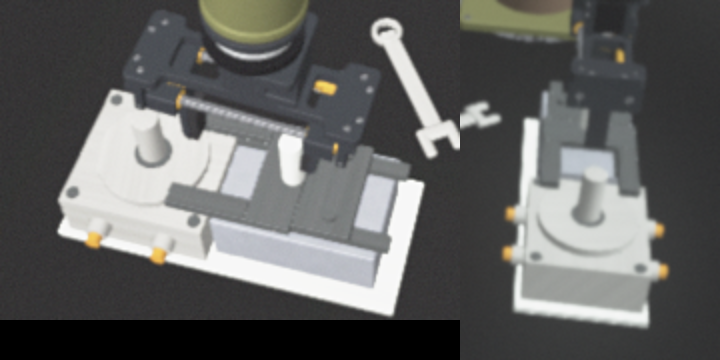

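Emit:
play_rows(targets=[{"jaw": 0.3,"dx": 0,"dy": 0,"dz": 0.002,"yaw": 0},{"jaw": 0.6,"dx": 0,"dy": 0,"dz": 0.002,"yaw": 0},{"jaw": 1,"dx": 0,"dy": 0,"dz": 0.002,"yaw": 0},{"jaw": 1,"dx": 0,"dy": 0,"dz": 0.001,"yaw": 0},{"jaw": 1,"dx": 0,"dy": 0,"dz": 0,"yaw": 0}], squeeze=20)

```text
clock: 16.15
tool_pos: [0.4414, 0.0681, 0.111]
eef_rot: [0.712, 0.701, 0.033, 0.019]
contact_force: [-3.1, -0.3, -0.1]
opening: 0.572
```

Emit:
play_rows(targets=[{"jaw": 1,"dx": 0,"dy": 0,"dz": 0,"yaw": 0},{"jaw": 1,"dx": 0,"dy": 0,"dz": 0,"yaw": 0},{"jaw": 1,"dx": 0,"dy": 0,"dz": 0,"yaw": 0},{"jaw": 1,"dx": 0,"dy": 0,"dz": 0,"yaw": 0},{"jaw": 1,"dx": 0,"dy": 0,"dz": 0,"yaw": 0}])

```text
clock: 16.65
tool_pos: [0.4403, 0.0684, 0.1104]
eef_rot: [0.712, 0.702, 0.032, 0.018]
contact_force: [-1.9, 0.9, -1.0]
opening: 0.225
```

```bash
python3 st.py
```

```text
[-0.29  0.71  0.06  2.28 -0.46  0.09  0.19] [0.4403 0.0684 0.1104]
[[ 0.014  0.997  0.071]
 [ 1.    -0.015  0.02 ]
 [ 0.021  0.07  -0.997]] yaw to y=+x 0.015090826910565756
```

Emit:
play_rows(targets=[{"jaw": 1,"dx": 0,"dy": 0.006,"dz": 0,"yaw": 0},{"jaw": 1,"dx": 0,"dy": 0.008,"dz": 0.001,"yaw": 0},{"jaw": 1,"dx": 0,"dy": 0.007,"dz": 0.001,"yaw": 0},{"jaw": 1,"dx": 0,"dy": 0.005,"dz": 0,"yaw": 0},{"jaw": 1,"dx": 0,"dy": 0.003,"dz": 0,"yaw": 0}])

```text
clock: 17.15
tool_pos: [0.4715, 0.0687, 0.1104]
eef_rot: [0.711, 0.702, 0.032, 0.017]
contact_force: [-2.6, 1.1, -5.8]
opening: 0.223
```

Emit:
play_rows(targets=[{"jaw": 1,"dx": 0,"dy": 0.002,"dz": 0,"yaw": 0},{"jaw": 1,"dx": 0,"dy": 0.002,"dz": 0,"yaw": 0},{"jaw": 1,"dx": 0,"dy": 0.002,"dz": 0,"yaw": 0},{"jaw": 1,"dx": 0,"dy": 0.001,"dz": 0,"yaw": 0},{"jaw": 1,"dx": 0,"dy": 0.001,"dz": 0,"yaw": 0}])

```text
clock: 17.65
tool_pos: [0.4754, 0.0688, 0.1104]
eef_rot: [0.711, 0.702, 0.029, 0.013]
contact_force: [-4.4, 1.4, -3.2]
opening: 0.217
```

Emit:
play_rows(targets=[{"jaw": 1,"dx": 0,"dy": 0.003,"dz": 0,"yaw": 0},{"jaw": 1,"dx": 0,"dy": 0.003,"dz": 0,"yaw": 0},{"jaw": 1,"dx": 0,"dy": 0.003,"dz": 0,"yaw": 0},{"jaw": 1,"dx": 0,"dy": 0.003,"dz": 0,"yaw": 0},{"jaw": 1,"dx": 0,"dy": 0.003,"dz": 0,"yaw": 0}])

```text
clock: 18.15
tool_pos: [0.4752, 0.0689, 0.11]
eef_rot: [0.711, 0.703, 0.018, 0.002]
contact_force: [-9.3, 2.2, 2.2]
opening: 0.218
```

```bash
python3 st.py; python3 see.py 5
```

```text
[-0.31  0.73  0.13  2.15 -0.43  0.25  0.19] [0.4752 0.0689 0.11  ]
[[ 0.01   1.     0.029]
 [ 1.    -0.011  0.023]
 [ 0.023  0.029 -0.999]] yaw to y=+x 0.010638872484043525
18.15 [0.4752 0.0689 0.11  ] [0.7106 0.7033 0.0184 0.0021]
s5 disc 846 [-0.0049 -0.0021  0.0706] (550.8631591796875, 76.75655364990234) 50.136192321777344 stem 109 [0.5387 0.0707 0.125 ] post 105 [0.4805 0.074  0.1391]
c5 disc 822 [-0.0103 -0.0014  0.0705] (541.4216918945312, 68.17123413085938) 51.59019470214844 stem 98 [0.5414 0.0671 0.1246] post 0 [nan nan nan]see.py:13: RuntimeWarning: Mean of empty slice.
  print(f,'disc',len(q),sl.round(4),c,rr,'stem',len(t),t.mean(0).round(4),'post',len(h),h.mean(0).round(4))
  ret = um.true_divide(
```

View pics/v5.png

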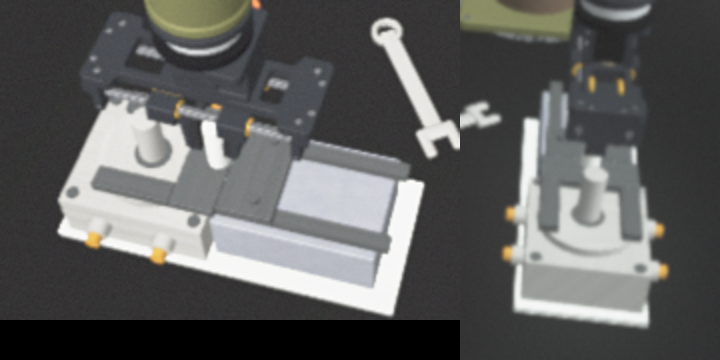

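The fork is against its stop: x stays at 0.4752, the expected home position is 0.475, and force is building. I'll open only part way because the stem is close in front, then lift.

Emit:
play_rows(targets=[{"jaw": 0.6,"dx": 0,"dy": 0,"dz": 0,"yaw": 0},{"jaw": 0.6,"dx": 0,"dy": 0,"dz": 0,"yaw": 0},{"jaw": 0.6,"dx": 0,"dy": 0,"dz": 0,"yaw": 0},{"jaw": 0.6,"dx": 0,"dy": 0,"dz": 0,"yaw": 0},{"jaw": 0.6,"dx": 0,"dy": 0,"dz": 0,"yaw": 0}])

```text
clock: 18.75
tool_pos: [0.4827, 0.0678, 0.112]
eef_rot: [0.711, 0.703, 0.024, 0.008]
contact_force: [-3.1, 1.1, -2.3]
opening: 0.399
```

Emit:
play_rows(targets=[{"jaw": 0.6,"dx": 0,"dy": -0.007,"dz": 0,"yaw": 0},{"jaw": 0.6,"dx": 0,"dy": -0.002,"dz": -0.005,"yaw": 0},{"jaw": 0.6,"dx": 0,"dy": 0,"dz": -0.01,"yaw": 0},{"jaw": 0.6,"dx": 0,"dy": 0.001,"dz": -0.015,"yaw": 0},{"jaw": 0.6,"dx": 0,"dy": 0.001,"dz": -0.02,"yaw": 0}])

```text
clock: 19.25
tool_pos: [0.4726, 0.0663, 0.1632]
eef_rot: [0.712, 0.702, 0.023, 0.008]
contact_force: [0.3, 0.3, 0.5]
opening: 0.399
```

Emit:
play_rows(targets=[{"jaw": 0.6,"dx": 0,"dy": 0,"dz": -0.03,"yaw": 0},{"jaw": 0.6,"dx": 0,"dy": 0,"dz": -0.04,"yaw": 0},{"jaw": 0.6,"dx": -0.03,"dy": 0,"dz": -0.02,"yaw": 0},{"jaw": 0.6,"dx": -0.04,"dy": 0,"dz": 0,"yaw": 0},{"jaw": 0.6,"dx": -0.03,"dy": 0,"dz": 0,"yaw": 0}])

```text
clock: 19.75
tool_pos: [0.4706, -0.0331, 0.2614]
eef_rot: [0.707, 0.706, 0.029, 0.011]
contact_force: [1.1, 0.5, -0.0]
opening: 0.401
```

```bash
python3 st.py; python3 see.py 6
```

```text
[-0.23  0.46  0.33  2.05 -0.29  0.62  0.3 ] [ 0.4706 -0.0331  0.2614]
[[ 0.     0.998  0.057]
 [ 1.    -0.002  0.025]
 [ 0.025  0.057 -0.998]] yaw to y=+x 0.0016664156590682315
19.75 [ 0.4706 -0.0331  0.2614] [0.7071 0.7064 0.0288 0.0113]
s6 disc 903 [-0.0024 -0.0133  0.0705] (543.7774047851562, 72.89672088623047) 50.6793327331543 stem 145 [0.5374 0.0679 0.1251] post 106 [0.4736 0.0684 0.1395]
c6 disc 804 [-0.0133 -0.0016  0.0705] (541.8985595703125, 67.97750854492188) 51.619815826416016 stem 97 [0.5413 0.0674 0.1245] post 66 [0.4786 0.0674 0.1394]
```

View pics/v6.png

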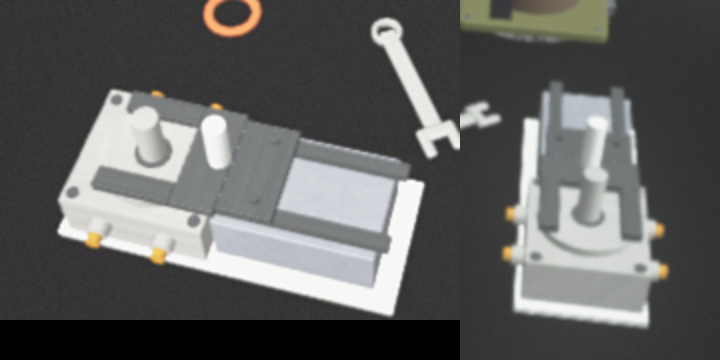

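```bash
python3 -c "
from plant import r
print(r.finish_job())"
```

```text
the job is handed in; nothing more can be done
None
```

The cover is seated on the cell and the clamp fork is home over it. I handed the job in at about 20 s, with the gripper open and clear.

- **Cover:** I picked up the large grey cover by its stem, lowered it slowly into the bore (about 16 N of pressing at contact) and released it. The last depth check put the disc top at 0.0705 m in both views, against 0.070 expected. The tilt is within measurement noise. The stem is at about (0.540, 0.068), within 2 mm of the bore's centre.
- **Fork:** Joint 6 ran near its limit next to the base, so I couldn't straddle the post sideways as planned. I turned the jaws along the track, pushed the post with the rear finger and then gripped it. I drove it until it stopped advancing at x = 0.475 (about 9 N of resistance, against 3 to 5 N to slide), where 0.475 was expected for fully home.
- **After release:** The fork stayed put and nothing was touching the robot. The two cameras put the post's travel at 104 and 105 mm, against about 105 mm measured at the start.
- **Discrepancies:** The two cameras differ by about 4–5 mm in x for the stem and post, because each sees only one side of them. The tool also crept to a tilt of up to about 4 to 5° during the fork work, with no visible effect on the result.

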